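# Clamp an offcut in the cam jig

## Task

Lay the small thick wooden offcut flat in the cam jig, lengthwise between its four dowel pins, and let go of it. Then push the jig's lever through its quarter turn until it bears on the sprung buffer at the end of its swing; press it home so that the buffer feels at least 8 N, but never push the lever with more than 20 N. Leave the lever there with the offcut clamped tight against the padded fence, and disturb nothing else on the bench.

Things in the scene. Friction and masses are not known exactly. Their poses are not given: they have to be found in the camera images.
- jig: The jig, screwed to the worktop: a plywood base 165 x 178 mm, 16 mm thick, with fence, pins, cam, shoe, lever and buffer. Origin on the lever's pivot axis, at the worktop; z up. In the jig's axes the base spans x -60 to +105 mm, y -45 to +133 mm. A wooden post (22 x 20 mm, top 56 mm above the worktop) at x = 80, y = 36 mm carries the buffer.
- pivot (a point): On the pivot axis, 28.5 mm above the worktop, mid-height of the cam: an off-centre steel disc of 19 mm radius, 20 mm thick, turning with the lever. It drives the pressure shoe towards the jig's +y, which pushes the offcut onto the fence.
- shoe: Pressure shoe: an upright steel plate 46 mm wide (x), 8 mm thick, 18 to 42 mm above the worktop, sliding along the jig's y between two low steel guides. Origin at the middle of its back, which rides on the cam: y = 20 mm in the jig's axes with the lever at 0, 29 mm at the quarter turn, evenly. Its front face, 8 mm farther, pushes the offcut.
- fence_face (a point): Foot of the fence's face, on the base, at x = 0, y = 110.5 mm in the jig's axes; the face looks to the jig's -y. The fence is wood, 84 mm wide, 34 mm above the base; its face is a black rubber pad, 52 mm wide, that yields about 1 mm for 8 N, and by 1.5 mm (12 N) when the offcut is clamped.
- pin (a point): Foot of one of four round dowel pins (8 mm thick, 13 mm tall above the base, tapered tips) at x = +-30.5, y = 45.5 and 101.5 mm in the jig's axes; this is the one at x = -30.5, y = 45.5. 53 mm free between them across x (the offcut's 48 mm goes there), 48 mm along y for a finger beside the offcut.
- nest (a point): Where the centre of the offcut's underside is laid down: on the base (16 mm above the worktop), midway between the pins across x, 70 mm from the pivot along the jig's +y; about 3 mm play each to the fence and the shoe with the lever as it starts. Axes as the jig's.
- block_center (a point): Centre of the offcut to be clamped: a brown hardwood block 48 (x) x 75 (y) x 30 (z) mm, about 50 to 100 g, lying loose on the worktop to the right of the jig; the point is half-way up (15 mm). Its 75 mm length goes along the jig's y, either way round. The origin of its body (block) is 15 mm lower.
- block: The same offcut; origin at the centre of its underside, axes as for block_center.
- cam_lever (a joint): Lever angle about the vertical pivot. 0: lever points along the jig's -y; grows counterclockwise seen from above; at 1.57 it points along the jig's +x and just touches the buffer. Starts between 0 and 0.2, stays where it is left, takes 0.3 to 0.4 N m to turn (some 3 N at the grip).
- lever_grip (a point): Middle of the lever's black round grip: a level bar 18 mm thick, axis 45 mm above the worktop, 115 mm from the pivot; it spans 88 to 140 mm from the pivot. Inside it the lever is a steel bar 16 mm wide, 40 to 50 mm above the worktop. y axis: along the lever towards the pivot; x axis: the way the lever is to be pushed. Overhangs the base.
- buffer: Sprung buffer at the end of the swing: a black rubber head 16 mm across, 45 mm above the worktop; its face (the origin) stands at x = 80, y = 8 mm in the jig's axes and looks to -y. It gives about 1 mm for 20 N: from 8 N to too much is under 1 mm, so feel for it.
- mug: A blue and white mug, 92 mm tall, 78 mm across, at the far side to the right; bystander. Origin at its underside.
- tape_measure: A tape measure 36 x 99 x 66 mm, at the right; bystander. Origin at its underside.
- thin_offcut: Another, paler offcut, wider and thinner (62 x 95 x 20 mm), near the robot; a bystander, not to be clamped. Origin at its underside.

How it is judged:
On the way, in this order (a step that is already met when the one before it is completed fails the run):
1. the offcut lies flat between the four pins, let go, with the lever still open (x of block_center in the frame of jig between -0.006 and 0.006 m and y of block_center in the frame of jig between 0.064 and 0.078 m and z of block_center in the frame of jig between 0.027 and 0.035 m and contact force between block and the fingers below 0.2 N and linear speed of block below 0.03 m/s and value of joint cam_lever below 0.6 rad), for 0.2 s.
2. the lever presses on the buffer with at least 8 N (contact force between cam_lever and buffer above 8 N), for 0.1 s.
At the end, for the whole second after the job is handed in: Lever at its quarter turn (above 1.54 rad); offcut flat between the pins, lengthwise along the jig (0.06 rad), its end on the fence's pad (centre 72.5 to 78 mm from the pivot), within 6 mm of the jig's centre line, clamped by the shoe (over 3 N) and at rest (value of joint cam_lever above 1.54 rad and x of block_center in the frame of jig between -0.006 and 0.006 m and y of block_center in the frame of jig between 0.0725 and 0.078 m and z of block_center in the frame of jig between 0.027 and 0.035 m and angle between the y axis of block and the y axis of jig, either way round below 0.06 rad and contact force between block and shoe above 3 N and linear speed of block below 0.02 m/s); the robot touches nothing.
It fails at once if the lever is pushed with more than 20 N (contact force between cam_lever and the fingers above 20 N or contact force between cam_lever and the arm above 20 N).
It fails at once if a bystander (mug, tape measure, thin offcut) is moved by more than 20 mm (distance of any of mug, tape_measure, thin_offcut from where it was at the start of the episode above 0.02 m).
It also fails if it takes over 72 s, if anything falls off the work surface, if the arm or the gripper's body presses on something with over 40 N, if the wrist force passes 120 N, or if a joint passes its speed limit or range.

## Robot

A 6-joint arm with a two-finger parallel gripper is mounted at the origin on the work surface; the furniture and walls round the work are solid. World frame = base frame: x ahead of the robot, y to its left, z up, the work surface at z = 0. Lengths are in m, angles in rad, forces in N, time in s.
With the tool pointing down it reaches from about 0.425 to 0.95 m from the base axis. Payload 3.5 kg.
Tool frame: the origin (TCP) lies at the centre of the arm's flange, where the gripper is bolted on; the fingertips stand 173 mm ahead of it and the grasp point (between the pads) lies 155 mm ahead of it; z points along the fingers, y is the direction in which the jaws open and shut (so a half turn about z gives the same grasp; the last joint's range is limited). The gripper opens to 85 mm and grips with 20 to 120 N. Pads are 22 mm wide; open, the fingers measure 114 mm over their backs; the gripper's body (76 mm by 85 mm) begins 54 mm behind the grasp point. The pads swing forward as they close: fully open they stand 13 mm farther back than shut.
Start: joints at [-1.413, 0.286, 1.577, -0, 1.279, -0.15], TCP at [0.205, -0.643, 0.405] pointing down, gripper open.
Joint ranges: [-2.77, 2.77], [-0.9, 2.22], [0.21, 2.48], [-1.53, 4.67], [0.24, 2.81], [-2.84, 2.84]. Speed limits (rad/s): [2.79, 2.79, 3.14, 3.14, 3.14, 3.14].

## Interface

Orientations are given as a rotation vector (axis times angle).
In Python, from rig import arm gives the robot as it stands. The module is installed in compiled form; this text tells all that it offers.
- The arm moves only by the tool step_arm, never from a script. Its argument "motion" is one flat list of numbers, 7 for each row, row after row: the opening, from 0 (shut) to 1 (fully open), then the shift along the tool's x, y, z in m, then the turn, a rotation vector about the tool's x, y, z in degrees. A call has 1 to 12 rows; each row is the pose to reach, as a shift and turn from the pose commanded when the call began, along the tool's axes at that moment; what a row does not reach only later rows make up. A row lasts 1/12 s, in which the tool goes at most 41.7 mm and 7.16 degrees, less where a joint would pass 70% of its speed; a pose out of reach is approached as far as the arm can. A call with a gripper value outside its range is refused whole. The fingers move at their own pace and stop on an object; the grip force is fixed at half the most. Time passes only in rows, so rows that repeat a pose let the fingers close. It gives the time, the measured TCP pose, the force and the opening at its end, in the units of the state.
- arm.get_obs(): the state, without advancing time (a new reading comes with each control period).
- arm.camera(name): name is "scene" or "top"; returns (picture, depth): 400x640x3 uint8, blue, green, red; 400x640 float32, m along the optical axis (not along the pixel's ray), 0 where there is no reading.
- arm.camera_info(name): a dict with "vfov" (degrees; the focal length in pixels is half the picture's height over the tangent of half this angle, whatever the lens; pixels are square), "cx", "cy" (the principal point, pixels), "distortion" ([k1, k2, p1, p2, k3] as OpenCV has them; the pictures are not rectified), "extrinsics" (4x4, takes a point from camera to world coordinates). Camera axes: x right, y up, looking along -z (the intrinsics and any distortion apply to the point x, -y, -z); pixel columns grow to the right and rows downward; lengths in m; the calibration is good to about 2 mm. A picture is of the moment at which its call begins. camera_info takes no time and is no camera call.
- arm.hand_in(): hands the job in, once; it reports no verdict.
Trained networks look in the newest picture that a camera, given by its name, has taken for a name from the list of things; names that differ only in an ending like _2 or _b are one class to them, and where a whole thing is asked for, a point or a joint stands for the part that bears it (a point fixed in the world has none). Each returns a list of dicts, best first, with "confidence" (0 to 1); they miss things now and then, are a little off and sometimes report something else, mostly with a low value. They report only what shows in the picture. A call takes as long as a camera call.
- arm.search_frame(target, camera): "rect" ([centre column, centre row, width, height] in pixels, round what is visible of it).
- arm.mark_of(target, camera): "position" ([row, column] in pixels: a listed point, or the origin of a listed thing).
The state is a dict: "time_s": time; "joint_pos": joint angles; "qd": joint speeds; "joint_efforts": joint torques, N m; "ee_pos": TCP position; "orientation": TCP orientation; "wrist_force": force on the tool from outside, world axes, zero at the start; "torque": the same for the moment, N m; "finger_gap": finger opening in m.
Only numpy, scipy, OpenCV 4.12 (cv2) and the standard library are available. Lean on these libraries where they do the work, as an engineer would, in place of code of your own. Each camera call takes 0.05 s, during which the arm holds its last target.

## Working session

There is one attempt and no reset: what is moved stays moved. The work goes in short steps, Python scripts to look and compute and a tool call to move; the robot and the scene stay as the last step left them, time stands still between calls to the robot, and variables do not carry over. Pictures are saved under pics/ and viewed, and the job is handed in when it is done.

Besides the shell and the picture viewer there is one more tool, called as a command line: name --argument value ..., lists and objects as JSON in quotes. step_arm: Moves the arm, as the interface text tells. Its arguments: {"type":"object","properties":{"motion":{"type":"array","items":{"type":"number"}}},"required":["motion"]}

```bash
mkdir -p pics
cat > h.py <<'E'
import numpy as np, cv2
from rig import arm
from scipy.spatial.transform import Rotation as R
def cam(n):
    i=arm.camera_info(n); f=200/np.tan(np.radians(i['vfov'])/2)
    return np.array([[f,0,i['cx']],[0,f,i['cy']],[0,0,1.]]),np.array(i['distortion'],float),np.array(i['extrinsics'])
def ray(n,u,v):
    K,D,E=cam(n); p=cv2.undistortPoints(np.array([[[u,v]]],float),K,D)[0,0]
    d=E[:3,:3]@np.array([p[0],-p[1],-1.]); return E[:3,3],d
def onz(n,u,v,z):
    o,d=ray(n,u,v); return o+d*(z-o[2])/d[2]
def dep(n,u,v,D):
    o,d=ray(n,u,v); return o+d*D
def proj(n,P):
    K,D,E=cam(n); P=np.atleast_2d(P); q=(P-E[:3,3])@E[:3,:3]; q=q*[1,-1,-1]
    return cv2.projectPoints(q.reshape(-1,1,3),np.zeros(3),np.zeros(3),K,D)[0].reshape(-1,2)
E
python3 - <<'E'
from h import *
for n in ['scene','top']:
    p,d=arm.camera(n); cv2.imwrite(f'pics/{n}0.png',p); np.save(f'{n}0.npy',d)
    print(n,cam(n)[2].round(3).tolist(),arm.camera_info(n)['vfov'],arm.camera_info(n)['distortion'])
    for t,z in [('jig',0),('pivot',.0285),('fence_face',.016),('pin',.016),('nest',.016),('block_center',.015),('lever_grip',.045),('buffer',.045),('shoe',.018)]:
        for r in arm.mark_of(t,n)[:2]:
            v,u=r['position']; print(t,round(r['confidence'],2),round(u),round(v),onz(n,u,v,z).round(4))
print(arm.get_obs())
E
```

```text
scene [[-0.73, 0.322, -0.602, -0.233], [-0.683, -0.313, 0.66, 0.636], [0.024, 0.893, 0.449, 0.591], [0.0, 0.0, 0.0, 1.0]] 43.12244974637805 [0.00635748 0.         0.         0.         0.        ]
jig 0.92 290 241 [ 0.4637 -0.0452  0.    ]
pivot 0.64 288 230 [ 0.4679 -0.0426  0.0285]
pin 0.74 286 246 [ 0.4368 -0.0072  0.016 ]
nest 0.64 259 216 [ 0.58   -0.0545  0.016 ]
nest 0.58 270 248 [0.4556 0.0243 0.016 ]
lever_grip 0.7 316 207 [ 0.4807 -0.145   0.045 ]
lever_grip 0.32 259 216 [ 0.5382 -0.0184  0.045 ]
buffer 0.61 259 214 [ 0.5469 -0.0266  0.045 ]
shoe 0.67 283 234 [ 0.4769 -0.0347  0.018 ]
top [[-0.023, 0.995, -0.102, 0.384], [-1.0, -0.024, -0.005, -0.14], [-0.008, 0.101, 0.995, 1.006], [0.0, 0.0, 0.0, 1.0]] 47.26369300087534 [-0.0529004  0.         0.         0.         0.       ]
jig 0.86 278 217 [ 0.4532 -0.0369  0.    ]
pivot 0.93 277 212 [ 0.4607 -0.0394  0.0285]
fence_face 0.68 230 217 [0.4532 0.0666 0.016 ]
pin 0.57 256 229 [0.4262 0.0083 0.016 ]
nest 0.63 245 218 [0.4518 0.0323 0.016 ]
nest 0.61 281 214 [ 0.4578 -0.0456  0.016 ]
block_center 0.98 395 235 [ 0.4065 -0.2918
[... 216 characters left out ...]
216 [ 0.453  -0.0138  0.018 ]
{'time_s': 1.0, 'joint_pos': array([-1.41300921e+00,  2.86307345e-01,  1.57668495e+00,  5.13922582e-06,
        1.27862411e+00, -1.49997791e-01]), 'qd': array([ 0.00058015,  0.00074295, -0.00127281, -0.00091666, -0.00064178,
       -0.00052782]), 'joint_efforts': array([ 1.70002827e-04, -4.05978942e+01, -2.92948115e+01, -9.96598465e-05,
        5.81577260e-04, -2.17175483e-06]), 'ee_pos': array([ 0.20451865, -0.64326077,  0.40472813]), 'orientation': array([-3.10444189e+00, -4.81555410e-01, -7.58512147e-06]), 'wrist_force': array([-0.20543806,  0.31414057, -0.19555391]), 'torque': array([-0.04378033,  0.00809721,  0.00512903]), 'finger_gap': 0.08553829726534222}
```

Run:
```python
import cv2
a=cv2.imread('pics/top0.png')[120:330,170:490]; cv2.imwrite('pics/top0c.png',cv2.resize(a,(800,525),interpolation=cv2.INTER_CUBIC))
```

```text
(no output)
```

View pics/top0c.png

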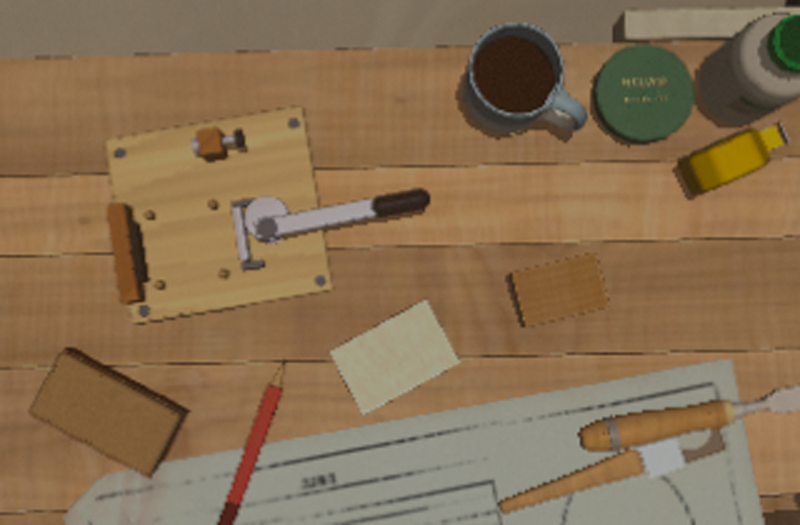

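View pics/scene0.png

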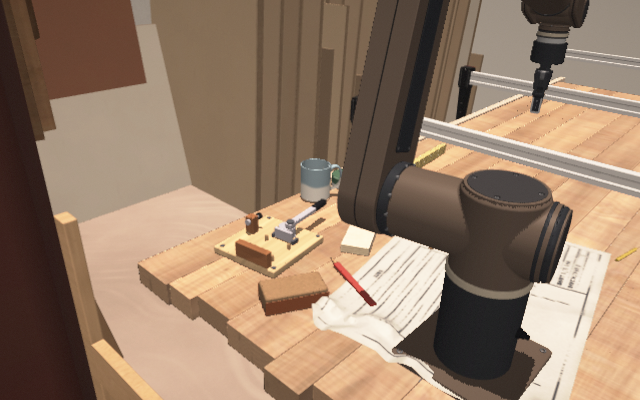

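View pics/top0.png

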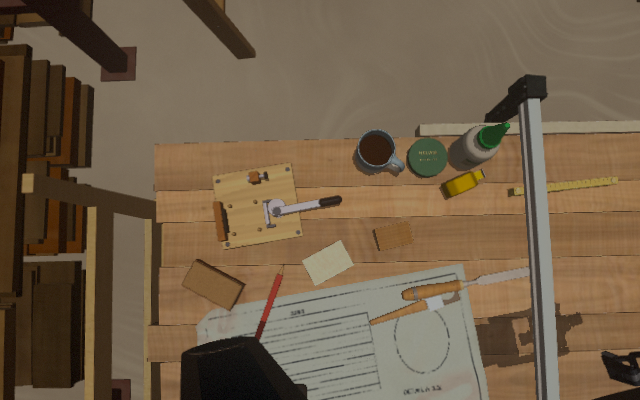

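The top view shows the jig at about (255,205), the target offcut at (393,236), the pale bystander at (328,262) and the mug at (377,150). Next I'll refine the poses.

Run:
```python
from h import *
a=cv2.imread('pics/top0.png'); 
cv2.imwrite('pics/z1.png',cv2.resize(a[155:255,205:345],(784,560),interpolation=cv2.INTER_CUBIC))
cv2.imwrite('pics/z2.png',cv2.resize(a[205:265,355:435],(800,600),interpolation=cv2.INTER_CUBIC))
d=np.load('top0.npy')
for u,v in [(393,236),(380,232),(405,240),(328,262),(213,285),(400,260),(320,203),(332,201),(275,209),(221,220),(253,178),(240,235),(377,150),(460,185)]:
    print(u,v,dep('top',u,v,d[v,u]).round(4))
```

```text
393 236 [ 0.4041 -0.2851  0.031 ]
380 232 [ 0.4132 -0.2576  0.0317]
405 240 [ 0.395  -0.3107  0.0285]
328 262 [ 0.3521 -0.1454  0.0212]
213 285 [0.3094 0.0986 0.034 ]
400 260 [ 0.352  -0.3029  0.0008]
320 203 [ 0.4762 -0.1315  0.0534]
332 201 [ 0.4797 -0.1567  0.0541]
275 209 [ 0.4657 -0.0371  0.0548]
221 220 [0.4454 0.0772 0.0514]
253 178 [0.5324 0.0085 0.0546]
240 235 [0.4143 0.0441 0.0149]
377 150 [ 0.586  -0.2548  0.0539]
460 185 [ 0.5055 -0.4235  0.0665]
```

View pics/z1.png

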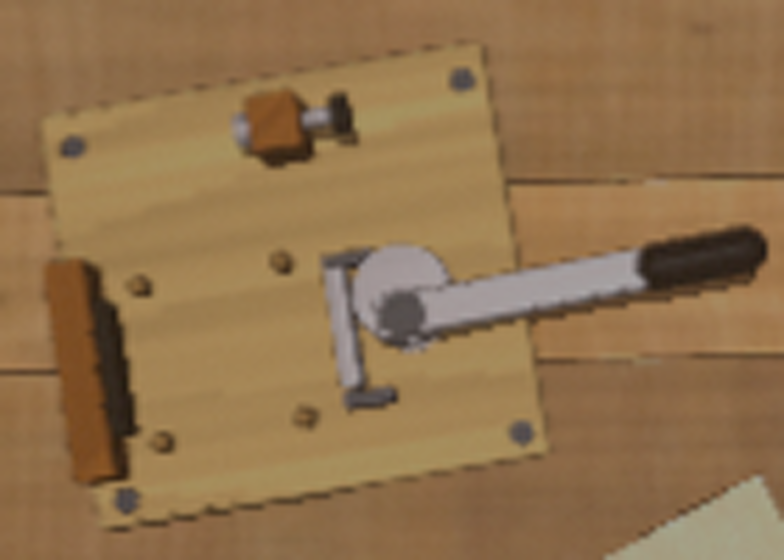

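View pics/z2.png

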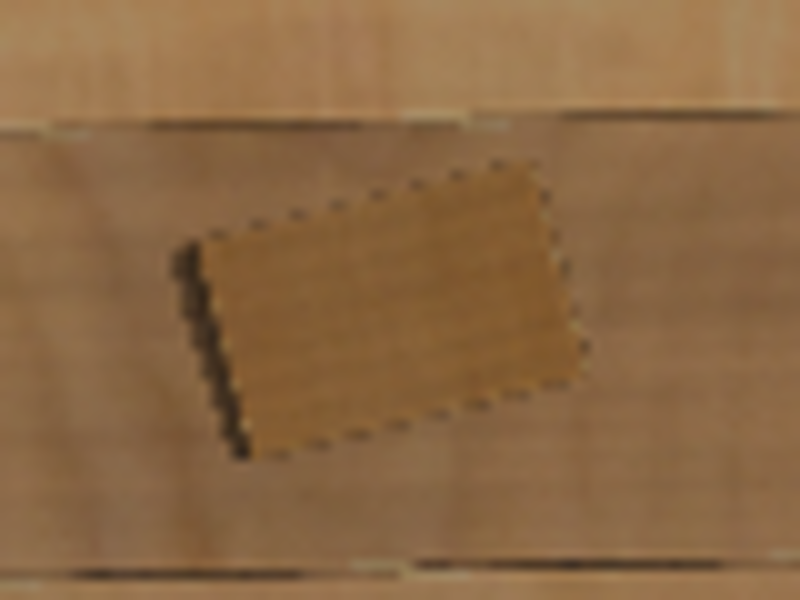

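```bash
cat >> h.py <<'E'
def fit(Q,P):
    Q=np.array(Q);P=np.array(P);qc,pc=Q.mean(0),P.mean(0);H=((Q-qc)*[1,1])
    a=P-pc; th=np.arctan2((H[:,0]*a[:,1]-H[:,1]*a[:,0]).sum(),(H*a).sum())
    c,s=np.cos(th),np.sin(th);Rm=np.array([[c,-s],[s,c]]);t=pc-Rm@qc
    return th,t,Q@Rm.T+t-P
E
python3 - <<'E'
from h import *
f=lambda x,y,s,u,v:((x+.5)/s-.5+u,(y+.5)/s-.5+v)
J=[((.105,.133),(42,118),.016),((.105,-.045),(483,43),.016),((-.06,-.045),(549,452),.016),((-.06,.133),(103,527),.016),
((.0305,.1015),(141,285),.028),((.0305,.0455),(282,262),.028),((-.0305,.0455),(307,417),.028),((-.0305,.1015),(162,441),.028)]
for sel in (J,J[:4],J[4:]):
    th,t,r=fit([j[0] for j in sel],[onz('top',*f(*j[1],5.6,205,155),j[2])[:2] for j in sel]); print(np.degrees(th),t.round(4),(r*1e3).round(1).tolist())
for z in (.045,.055): print('pivot',onz('top',*f(403,313,5.6,205,155),z)); 
print('grip end',onz('top',*f(762,246,5.6,205,155),.045), 'grip start',onz('top',*f(643,272,5.6,205,155),.045))
print('buf head',[onz('top',*f(a,b,5.6,205,155),.045).round(4).tolist() for a,b in ((352,115),(328,115))])
B=[((.024,.0375),(200,240),.03),((.024,-.0375),(530,160),.03),((-.024,-.0375),(586,372),.03),((-.024,.0375),(248,460),.03)]
th,t,r=fit([j[0] for j in B],[onz('top',*f(*j[1],10,355,205),j[2])[:2] for j in B]); print('block',np.degrees(th),t.round(4),(r*1e3).round(1).tolist())
o=arm.get_obs();print(R.from_rotvec(o['orientation']).as_matrix().round(3))
E
```

```text
8.274695054373629 [ 0.4623 -0.0407] [[1.2, 1.1], [1.4, -1.0], [-1.1, -1.8], [-1.6, 1.2], [0.0, 0.7], [0.5, -0.1], [-0.1, 0.2], [-0.2, -0.2]]
8.284231960193992 [ 0.4624 -0.0405] [[1.2, 1.2], [1.5, -0.9], [-1.1, -1.7], [-1.6, 1.3]]
8.032157830533938 [ 0.4619 -0.0409] [[0.1, 0.5], [0.3, -0.4], [-0.3, 0.1], [-0.1, -0.2]]
pivot [ 0.46329067 -0.03932602  0.045     ]
pivot [ 0.46246145 -0.0403778   0.055     ]
grip end [ 0.48546177 -0.17532016  0.045     ] grip start [ 0.47667112 -0.13017633  0.045     ]
buf head [[0.5393, -0.0209, 0.045], [0.5395, -0.0117, 0.045]]
block 12.284254973225892 [ 0.4055 -0.2867] [[0.1, 1.5], [0.6, -0.6], [-0.8, -0.7], [0.1, -0.1]]
[[ 0.953  0.303  0.   ]
 [ 0.303 -0.953  0.   ]
 [ 0.    -0.    -1.   ]]
```

```bash
cat >> h.py <<'E'
JT=np.array([.4622,-.0408]);JY=8.2
def jig(x,y):
    c,s=np.cos(np.radians(JY)),np.sin(np.radians(JY)); return JT+[c*x-s*y,s*x+c*y]
def go(xy,z,yaw):  # yaw=world angle(deg) of tool y; from measured pose
    o=arm.get_obs();M=R.from_rotvec(o['orientation'])
    y=np.radians(yaw);Y=np.array([np.cos(y),np.sin(y),0]);Z=np.array([0,0,-1.]);X=np.cross(Y,Z)
    T=R.from_matrix(np.c_[X,Y,Z]); d=M.inv().apply(np.r_[xy,z]-o['ee_pos'])
    print('t',o['time_s'],'shift',d.round(4),'rot',np.degrees((M.inv()*T).as_rotvec()).round(2),'pos',o['ee_pos'].round(4),'F',o['wrist_force'].round(1),'gap',o['finger_gap'])
E
python3 - <<'E'
from h import *
go([.4055,-.2867],.30,12.3)
p=arm.get_obs()['ee_pos']
print(proj('scene',[p,p-[0,0,.155],p-[0,0,.173],p-[0,0,.160]]))
a=cv2.imread('pics/scene0.png'); cv2.imwrite('pics/sg.png',cv2.resize(a[0:130,490:600],None,fx=4.5,fy=4.5,interpolation=cv2.INTER_CUBIC))
E
```

```text
t 1.0 shift [ 0.2996 -0.2789  0.1047] rot [ -0.    -0.   -84.67] pos [ 0.2045 -0.6433  0.4047] F [-0.2  0.3 -0.2] gap 0.08553829726534222
[[550.06189504  41.36456971]
 [535.54126903 105.89350036]
 [533.96190497 112.92353696]
 [535.10046048 107.8553928 ]]
```

View pics/sg.png

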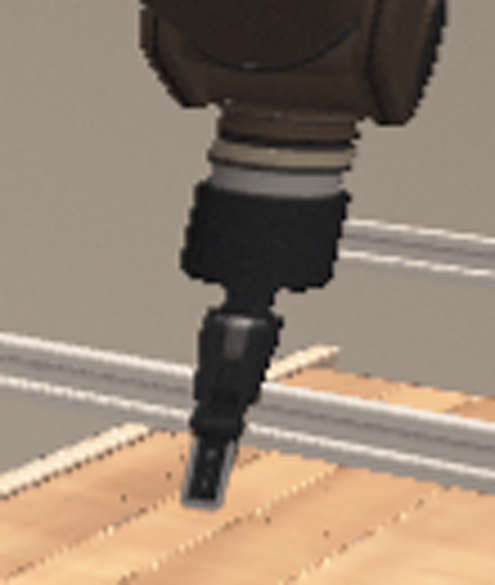

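step_arm --motion '[1,0.3,-0.279,0.105,0,0,-84.7,1,0.3,-0.279,0.105,0,0,-84.7,1,0.3,-0.279,0.105,0,0,-84.7,1,0.3,-0.279,0.105,0,0,-84.7,1,0.3,-0.279,0.105,0,0,-84.7,1,0.3,-0.279,0.105,0,0,-84.7,1,0.3,-0.279,0.105,0,0,-84.7,1,0.3,-0.279,0.105,0,0,-84.7,1,0.3,-0.279,0.105,0,0,-84.7,1,0.3,-0.279,0.105,0,0,-84.7,1,0.3,-0.279,0.105,0,0,-84.7,1,0.3,-0.279,0.105,0,0,-84.7]'

```text
time_s: 2.0
ee_pos: [0.4067, -0.2835, 0.2986]
orientation: [-1.956, -2.456, -0.001]
wrist_force: [-0.4, -0.4, 0.5]
finger_gap: 0.0852
```

Run:
```python
from h import *
p=np.array([.2045,-.6433,.4047]); Y=np.array([.303,-.953,0])
for s in (-.043,.043,-.055):
  for l in (.155,.16,.173): print(s,l,proj('scene',[p+s*Y-[0,0,l]]))
go([.4055,-.2867],.20,12.3)
```

```text
-0.043 0.155 [[534.15577044 110.23612664]]
-0.043 0.16 [[533.70511492 112.24560659]]
-0.043 0.173 [[532.54133982 117.43574943]]
0.043 0.155 [[536.87431577 101.80310149]]
0.043 0.16 [[536.44293875 103.71944367]]
0.043 0.173 [[535.32854944 108.67076303]]
-0.055 0.155 [[533.75174196 111.4896304 ]]
-0.055 0.16 [[533.29826801 113.51281218]]
-0.055 0.173 [[532.12727683 118.73807247]]
t 2.0 shift [-0.003  -0.0018  0.0986] rot [-0.05 -0.13  0.63] pos [ 0.4067 -0.2835  0.2986] F [-0.4 -0.4  0.5] gap 0.0852295302536349
```

step_arm --motion '[1,0,0,0.03,0,0,0,1,0,0,0.06,0,0,0,1,0,0,0.08,0,0,0,1,0,0,0.08,0,0,0,1,0,0,0.08,0,0,0]'

```text
time_s: 2.42
ee_pos: [0.4057, -0.2862, 0.219]
orientation: [-1.968, -2.445, -0.001]
wrist_force: [-0.6, -0.1, -0.2]
finger_gap: 0.0852
```

Run:
```python
from h import *
go([.4055,-.2867],.174,12.3)
p,d=arm.camera('top'); cv2.imwrite('pics/t1.png',cv2.resize(p[170:290,330:470],(700,600),interpolation=cv2.INTER_CUBIC))
p,d=arm.camera('scene'); cv2.imwrite('pics/s1.png',p)
```

```text
t 2.4167 shift [-0.0005 -0.0002  0.045 ] rot [-0.08 -0.13  0.04] pos [ 0.4057 -0.2862  0.219 ] F [-0.6 -0.1 -0.2] gap 0.08523910771735714
```

View pics/t1.png

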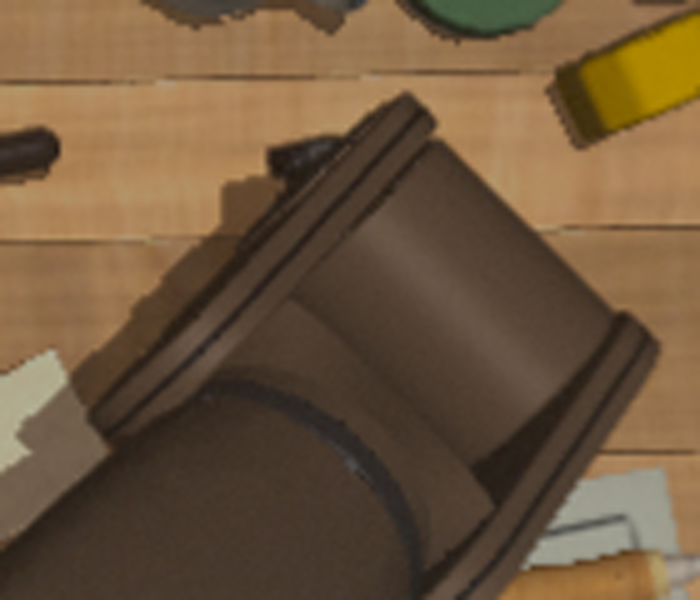

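View pics/s1.png

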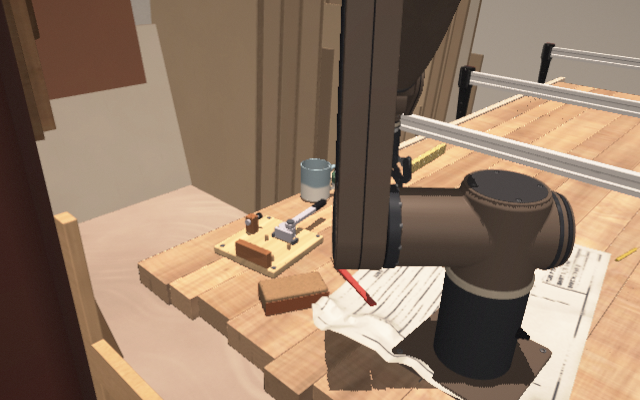

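The arm hides the offcut in both views, so I'll descend on the measured pose and close.

step_arm --motion '[1,0,0,0.03,0,0,0,1,0,0,0.045,0,0,0,1,0,0,0.045,0,0,0,1,0,0,0.045,0,0,0]'

```text
time_s: 2.85
ee_pos: [0.4062, -0.2869, 0.1758]
orientation: [1.969, 2.446, -0.0]
wrist_force: [-0.9, 1.3, 0.5]
finger_gap: 0.0853
```

step_arm --motion '[0.4,0,0,0,0,0,0,0.4,0,0,0,0,0,0,0.4,0,0,0,0,0,0,0.4,0,0,0,0,0,0,0.4,0,0,0,0,0,0,0.4,0,0,0,0,0,0,0.4,0,0,0,0,0,0,0.4,0,0,0,0,0,0]'

```text
time_s: 3.52
ee_pos: [0.4066, -0.2873, 0.1764]
orientation: [1.968, 2.445, -0.001]
wrist_force: [-0.4, -0.2, 7.5]
finger_gap: 0.0471
```

step_arm --motion '[0.2,0,0,-0.02,0,0,0,0.2,0,0,-0.05,0,0,0,0.2,0,0,-0.08,0,0,0,0.2,0,0,-0.105,0,0,0,0.2,0,0,-0.105,0,0,0,0.2,0,0,-0.105,0,0,0]'

```text
time_s: 4.02
ee_pos: [0.4062, -0.2867, 0.2812]
orientation: [1.967, 2.444, -0.001]
wrist_force: [-0.4, 0.8, -1.8]
finger_gap: 0.0469
```

Run:
```python
from h import *
print(jig(0,.07)); go(jig(0,.07),.28,8.2)
```

```text
[0.45221597 0.02848434]
t 4.0167 shift [0.2981 0.1123 0.0005] rot [0.12 0.18 4.14] pos [ 0.4062 -0.2867  0.2812] F [-0.4  0.8 -1.8] gap 0.04692132765608735
```

step_arm --motion '[0.2,0.04,0.015,0,0,0,1,0.2,0.08,0.03,0,0,0,2,0.2,0.12,0.045,0,0,0,3,0.2,0.155,0.06,0,0,0,4,0.2,0.19,0.072,0,0,0,4.1,0.2,0.225,0.085,0,0,0,4.1,0.2,0.26,0.098,0,0,0,4.1,0.2,0.285,0.107,0,0,0,4.1,0.2,0.298,0.1123,0,0,0,4.1,0.2,0.298,0.1123,0,0,0,4.1,0.2,0.298,0.1123,0,0,0,4.1,0.2,0.298,0.1123,0,0,0,4.1]'

```text
time_s: 5.02
ee_pos: [0.4514, 0.0283, 0.2784]
orientation: [-2.055, -2.374, 0.003]
wrist_force: [-0.2, -0.4, -0.8]
finger_gap: 0.0471
```

Run:
```python
from h import *
go(jig(0,.07),.25,8.2)
p,d=arm.camera('top'); cv2.imwrite('pics/t2.png',cv2.resize(p[130:290,180:380],(750,600),interpolation=cv2.INTER_CUBIC));np.save('t2.npy',d)
p,d=arm.camera('scene'); cv2.imwrite('pics/s2.png',cv2.resize(p[130:290,180:380],(750,600),interpolation=cv2.INTER_CUBIC)); cv2.imwrite('pics/s2f.png',p)
```

```text
t 5.0167 shift [0.0001 0.0009 0.0284] rot [-0.16 -0.03  0.03] pos [0.4514 0.0283 0.2784] F [-0.2 -0.4 -0.8] gap 0.04713839186920979
```

View pics/t2.png

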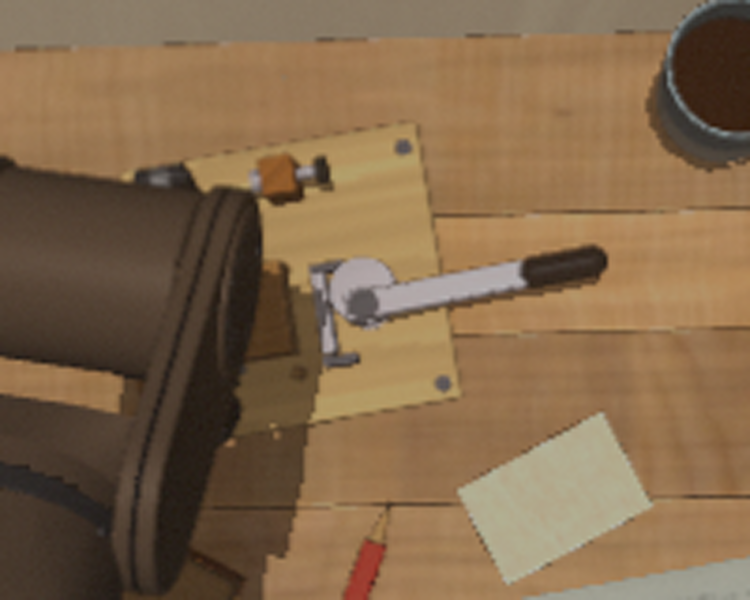

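View pics/s2.png

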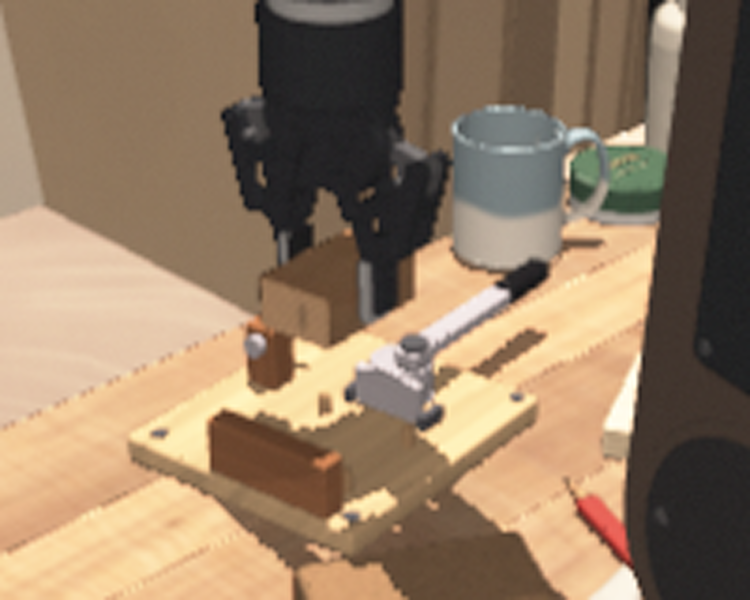

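Run:
```python
from h import *
d=np.load('t2.npy'); s=3.75
Rj=R.from_euler('z',JY,degrees=True).as_matrix()[:2,:2]
for x,y in [(275,300),(265,340),(280,330)]:
    u,v=(x+.5)/s-.5+180,(y+.5)/s-.5+130; P=dep('top',u,v,d[round(v),round(u)]); print('d',P.round(4))
for x,y in [(285,265),(288,290),(293,325),(297,354)]:
    u,v=(x+.5)/s-.5+180,(y+.5)/s-.5+130
    P=onz('top',u,v,.1324); print(P.round(4),((P[:2]-JT)@Rj).round(4))
```

```text
d [ 0.4586 -0.0034  0.1341]
d [0.4383 0.0022 0.1322]
d [ 0.4432 -0.0057  0.1333]
[ 0.4767 -0.0084  0.1324] [0.0189 0.03  ]
[ 0.4637 -0.0098  0.1324] [0.0059 0.0304]
[ 0.4457 -0.0122  0.1324] [-0.0123  0.0306]
[ 0.4308 -0.0142  0.1324] [-0.0273  0.0308]
```

Run:
```python
from h import *
p,d=arm.camera('top'); cv2.imwrite('pics/t3.png',cv2.resize(p[190:240,225:285],(720,600),interpolation=cv2.INTER_CUBIC)); cv2.imwrite('t3full.png',p)
```

```text
(no output)
```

View pics/t3.png

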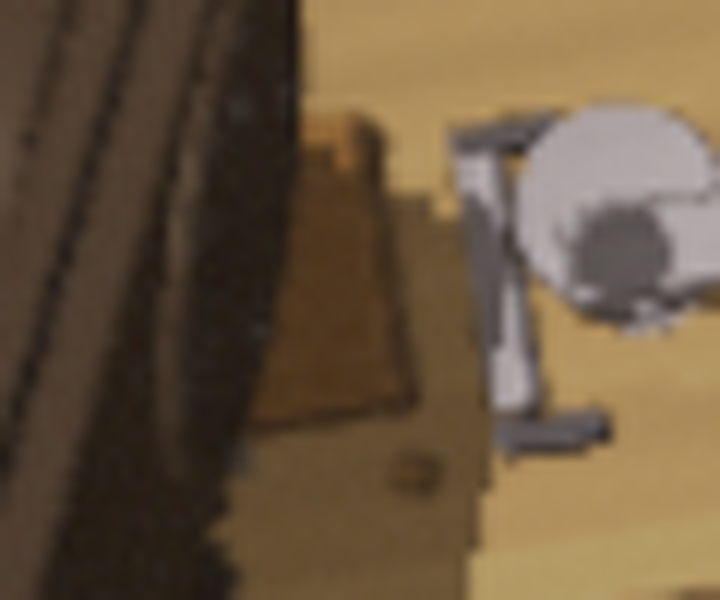

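Run:
```python
from h import *
s=12
Rj=R.from_euler('z',JY,degrees=True).as_matrix()[:2,:2]
for x,y in [(358,115),(366,150),(380,260),(395,370),(400,403),(330,414),(330,118)]:
    u,v=(x+.5)/s-.5+225,(y+.5)/s-.5+190
    P=onz('top',u,v,.1324); print(P.round(4),((P[:2]-JT)@Rj).round(4))
```

```text
[ 0.479  -0.006   0.1324] [0.0216 0.0321]
[ 0.4733 -0.0072  0.1324] [0.0158 0.0316]
[ 0.4556 -0.0093  0.1324] [-0.0021  0.0321]
[ 0.4379 -0.0116  0.1324] [-0.0199  0.0324]
[ 0.4326 -0.0123  0.1324] [-0.0253  0.0324]
[ 0.4311 -0.0011  0.1324] [-0.0251  0.0437]
[ 0.4786 -0.0015  0.1324] [0.0219 0.0366]
```

step_arm --motion '[0.2,0,0.0015,0.02,0,0,0,0.2,0,0.0015,0.04,0,0,0,0.2,0,0.0015,0.05,0,0,0,0.2,0,0.0015,0.05,0,0,0,0.2,0,0.0015,0.05,0,0,0]'

```text
time_s: 5.58
ee_pos: [0.4533, 0.0284, 0.2294]
orientation: [-2.056, -2.373, 0.001]
wrist_force: [1.0, 0.4, -1.2]
finger_gap: 0.0469
```

Run:
```python
from h import *
go(jig(0,.07),.194,8.2)
p,d=arm.camera('top'); cv2.imwrite('pics/t4.png',cv2.resize(p[190:240,225:285],(720,600),interpolation=cv2.INTER_CUBIC))
p,d=arm.camera('scene'); cv2.imwrite('pics/s4.png',cv2.resize(p[170:290,200:340],(700,600),interpolation=cv2.INTER_CUBIC))
```

```text
t 5.5833 shift [ 0.0002 -0.001   0.0354] rot [-0.09 -0.03 -0.02] pos [0.4533 0.0284 0.2294] F [ 1.   0.4 -1.2] gap 0.04689875057086668
```

View pics/t4.png

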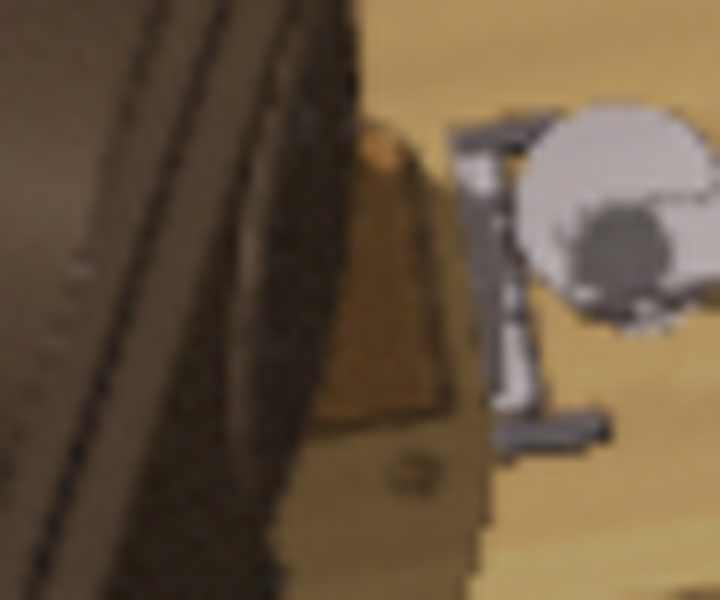

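View pics/s4.png

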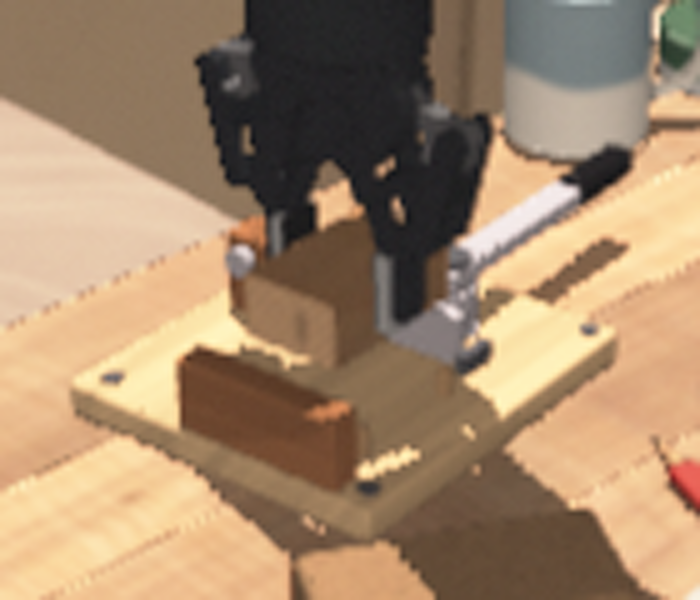

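Run:
```python
from h import *
s=12
Rj=R.from_euler('z',JY,degrees=True).as_matrix()[:2,:2]
for x,y in [(403,128),(425,260),(437,370),(440,402)]:
    u,v=(x+.5)/s-.5+225,(y+.5)/s-.5+190
    P=onz('top',u,v,.0832); print(((P[:2]-JT)@Rj).round(4))
```

```text
[0.0245 0.0316]
[0.0017 0.0313]
[-0.017   0.0321]
[-0.0224  0.0324]
```

step_arm --motion '[0.2,0,0,0.012,0,0,0,0.2,0,0,0.022,0,0,0,0.2,0,0,0.028,0,0,0,0.2,0,0,0.028,0,0,0,0.2,0,0,0.028,0,0,0]'

```text
time_s: 6.1
ee_pos: [0.4534, 0.0289, 0.2015]
orientation: [-2.056, -2.375, 0.001]
wrist_force: [-0.5, -0.5, -0.4]
finger_gap: 0.0471
```

step_arm --motion '[0.2,0,-0.0005,0.004,0,0,0,0.2,0,-0.0005,0.006,0,0,0,0.2,0,-0.0005,0.007,0,0,0,0.2,0,-0.0005,0.008,0,0,0,0.2,0,-0.0005,0.008,0,0,0]'

```text
time_s: 6.52
ee_pos: [0.4529, 0.0288, 0.1936]
orientation: [-2.056, -2.375, 0.0]
wrist_force: [-0.4, -0.5, -1.1]
finger_gap: 0.0473
```

step_arm --motion '[0.2,0,0,0.0008,0,0,0,0.2,0,0,0.0015,0,0,0,0.2,0,0,0.0015,0,0,0]'

```text
time_s: 6.77
ee_pos: [0.4531, 0.0288, 0.1925]
orientation: [2.056, 2.375, 0.0]
wrist_force: [-0.2, 0.4, 1.0]
finger_gap: 0.0467
```

step_arm --motion '[0.7,0,0,0,0,0,0,0.7,0,0,0,0,0,0,0.7,0,0,0,0,0,0,0.7,0,0,0,0,0,0,0.7,0,0,0,0,0,0,0.7,0,0,0,0,0,0]'

```text
time_s: 7.27
ee_pos: [0.4529, 0.0288, 0.1922]
orientation: [-2.056, -2.375, 0.0]
wrist_force: [-0.5, 0.4, -0.4]
finger_gap: 0.0594
```

step_arm --motion '[0.7,0,0,-0.02,0,0,0,0.7,0,0,-0.05,0,0,0,0.7,0,0,-0.08,0,0,0,0.7,0,0,-0.107,0,0,0,0.7,0,0,-0.107,0,0,0,0.7,0,0,-0.107,0,0,0]'

```text
time_s: 7.77
ee_pos: [0.4535, 0.0287, 0.3012]
orientation: [2.053, 2.372, 0.004]
wrist_force: [-0.4, 0.3, 0.3]
finger_gap: 0.06
```

Run:
```python
from h import *
go([.455,-.2],.30,8.2-90)
go([.455,-.2],.30,8.2)
p,d=arm.camera('top'); cv2.imwrite('pics/t5.png',cv2.resize(p[155:255,205:345],(784,560),interpolation=cv2.INTER_CUBIC));cv2.imwrite('t5f.png',p)
p,d=arm.camera('scene'); cv2.imwrite('pics/s5.png',cv2.resize(p[170:290,200:340],(700,600),interpolation=cv2.INTER_CUBIC))
```

```text
t 7.7667 shift [-0.2266 -0.0313  0.0014] rot [ 0.27 -0.14 90.04] pos [0.4535 0.0287 0.3012] F [-0.4  0.3  0.3] gap 0.0600227709622864
t 7.7667 shift [-0.2266 -0.0313  0.0014] rot [0.26 0.08 0.04] pos [0.4535 0.0287 0.3012] F [-0.4  0.3  0.3] gap 0.0600227709622864
```

View pics/s5.png

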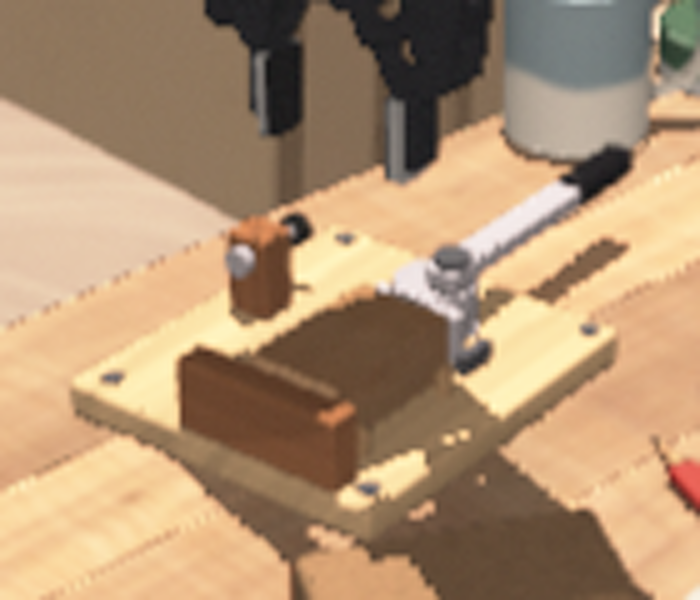

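View pics/t5.png

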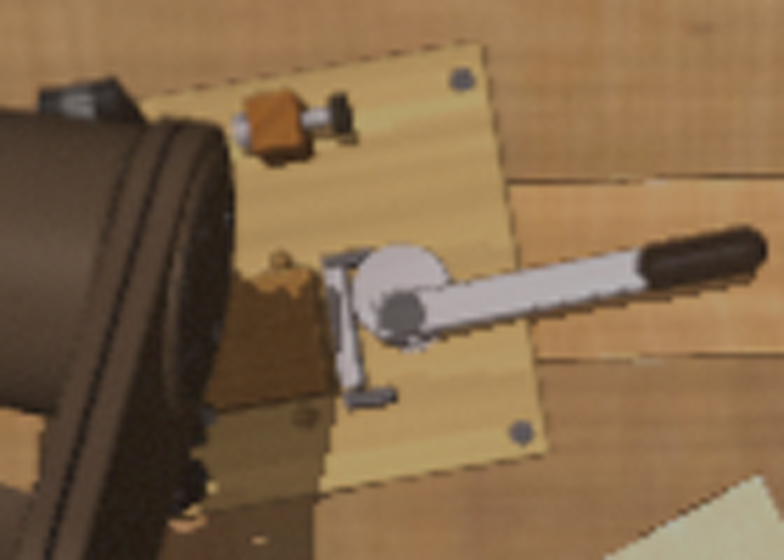

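Placement looks right: the offcut sits flush between the pins. Next I'll shut the gripper and go to the near side of the grip.

```bash
cat >> h.py <<'E'
def lev(th,r,off):  # world xy at lever angle th(deg), radius r, offset along push direction; push dir angle
    a=np.radians(JY-90+th); return JT+r*np.array([np.cos(a),np.sin(a)])+off*np.array([-np.sin(a),np.cos(a)])
def gol(th,r,off,z): print(lev(th,r,off).round(4)); go(lev(th,r,off),z,JY+th-90)
E
python3 - <<'E'
from h import *
gol(1.5,.113,-.035,.30)
E
```

```text
[ 0.4467 -0.1581]
t 7.8667 shift [-0.1842 -0.0324 -0.0017] rot [-9.000e-02  5.000e-02  8.853e+01] pos [0.4524 0.0288 0.2983] F [-0.1 -0.5 -0.1] gap 0.0596489199119733
```

step_arm --motion '[0,-0.02,-0.003,0,0,0,7,0,-0.04,-0.007,0,0,0,14,0,-0.06,-0.01,0,0,0,21,0,-0.08,-0.014,0,0,0,28,0,-0.1,-0.017,0,0,0,35,0,-0.12,-0.021,0,0,0,42,0,-0.14,-0.025,0,0,0,49,0,-0.16,-0.028,0,0,0,56,0,-0.175,-0.03,0,0,0,63,0,-0.184,-0.0324,0,0,0,70,0,-0.184,-0.0324,0,0,0,77,0,-0.184,-0.0324,0,0,0,84]'

```text
time_s: 8.87
ee_pos: [0.4465, -0.1584, 0.2969]
orientation: [-3.116, -0.377, 0.006]
wrist_force: [-0.5, 1.1, -0.0]
finger_gap: -0.0004
```

Run:
```python
from h import *
gol(1.5,.113,-.035,.205)
```

```text
[ 0.4467 -0.1581]
t 8.8667 shift [0.0006 0.     0.0919] rot [-0.18  0.19  4.1 ] pos [ 0.4465 -0.1584  0.2969] F [-0.5  1.1 -0. ] gap -0.0003553336728562705
```

step_arm --motion '[0,0,0,0.03,0,0,4.1,0,0,0,0.06,0,0,4.1,0,0,0,0.08,0,0,4.1,0,0,0,0.092,0,0,4.1,0,0,0,0.092,0,0,4.1,0,0,0,0.092,0,0,4.1]'

```text
time_s: 9.37
ee_pos: [0.4464, -0.1575, 0.2052]
orientation: [-3.126, -0.277, 0.006]
wrist_force: [0.4, -0.4, -0.1]
finger_gap: -0.0002
```

Run:
```python
from h import *
gol(1.5,.113,-.035,.205)
p,d=arm.camera('top'); cv2.imwrite('pics/t6.png',cv2.resize(p[155:255,205:345],(784,560),interpolation=cv2.INTER_CUBIC));cv2.imwrite('t6f.png',p)
p,d=arm.camera('scene'); cv2.imwrite('pics/s6.png',cv2.resize(p[150:290,200:360],(686,600),interpolation=cv2.INTER_CUBIC))
```

```text
[ 0.4467 -0.1581]
t 9.3667 shift [0.0003 0.0007 0.0002] rot [-0.19  0.21  0.43] pos [ 0.4464 -0.1575  0.2052] F [ 0.4 -0.4 -0.1] gap -0.00016531255127698509
```

View pics/s6.png

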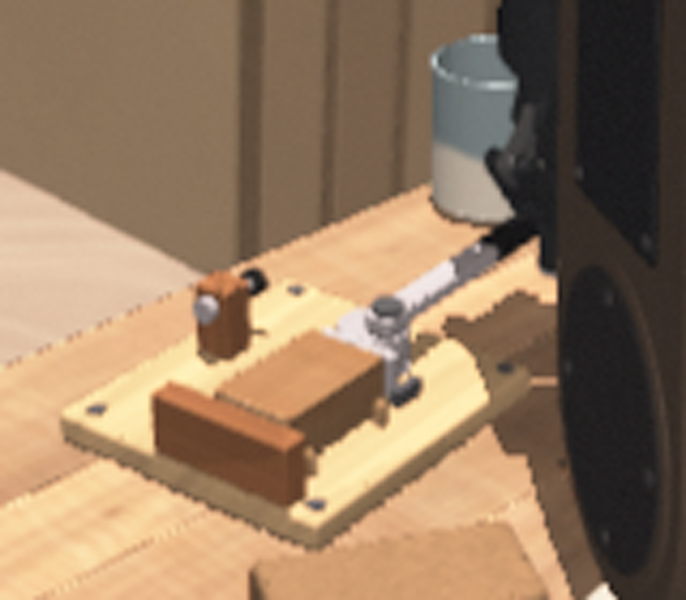

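View pics/t6.png

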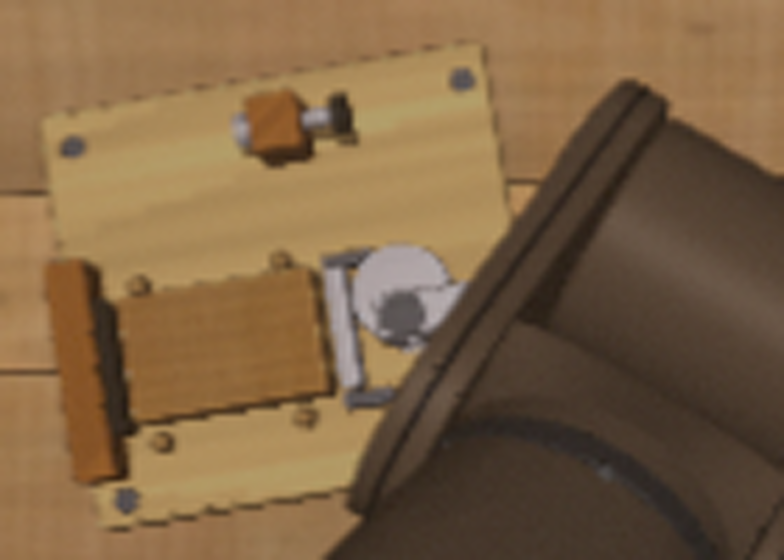

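```bash
cat >> h.py <<'E'
def arc(ds,r=.113,off=-.020,x0=0):
    for d in ds:
        a=np.radians(d); print(d,round(x0+r*np.sin(a)+off*(np.cos(a)-1),4),round(r*(np.cos(a)-1)-off*np.sin(a),4))
E
python3 - <<'E'
from h import *
arc([1.5*i for i in range(1,13)])
E
```

```text
1.5 0.003 0.0005
3.0 0.0059 0.0009
4.5 0.0089 0.0012
6.0 0.0119 0.0015
7.5 0.0149 0.0016
9.0 0.0179 0.0017
10.5 0.0209 0.0018
12.0 0.0239 0.0017
13.5 0.0269 0.0015
15.0 0.0299 0.0013
16.5 0.0329 0.001
18.0 0.0359 0.0006
```

step_arm --motion '[0,0.003,0,0,0,0,0,0,0.006,0,0,0,0,0,0,0.008,0,0,0,0,0,0,0.01,0,0,0,0,0,0,0.012,0,0,0,0,0,0,0.014,0,0,0,0,0,0,0.015,0,0,0,0,0]'

```text
time_s: 10.05
ee_pos: [0.4621, -0.1553, 0.2073]
orientation: [3.129, 0.279, -0.002]
wrist_force: [-3.5, -1.3, 2.5]
finger_gap: -0.0001
```

step_arm --motion '[0,0.003,0.0005,0.001,0,0,-1.5,0,0.0059,0.0009,0.002,0,0,-3,0,0.0089,0.0012,0.003,0,0,-4.5,0,0.0119,0.0015,0.004,0,0,-6,0,0.0149,0.0016,0.004,0,0,-7.5,0,0.0179,0.0017,0.004,0,0,-9,0,0.0209,0.0018,0.004,0,0,-10.5,0,0.0239,0.0017,0.004,0,0,-12]'

```text
time_s: 10.72
ee_pos: [0.486, -0.1528, 0.203]
orientation: [3.082, 0.607, -0.0]
wrist_force: [-2.1, -1.9, -0.6]
finger_gap: -0.0002
```

Run:
```python
from h import *
gol(13.5,.113,-.020,.203)
p,d=arm.camera('top'); cv2.imwrite('pics/t7.png',cv2.resize(p[155:255,205:345],(784,560),interpolation=cv2.INTER_CUBIC))
p,d=arm.camera('scene'); cv2.imwrite('pics/s7.png',cv2.resize(p[150:290,200:360],(686,600),interpolation=cv2.INTER_CUBIC))
```

```text
[ 0.4854 -0.1532]
t 10.7167 shift [-0.0007  0.0001  0.    ] rot [0.01 0.02 0.59] pos [ 0.486  -0.1528  0.203 ] F [-2.1 -1.9 -0.6] gap -0.0001864685677147308
```

View pics/s7.png

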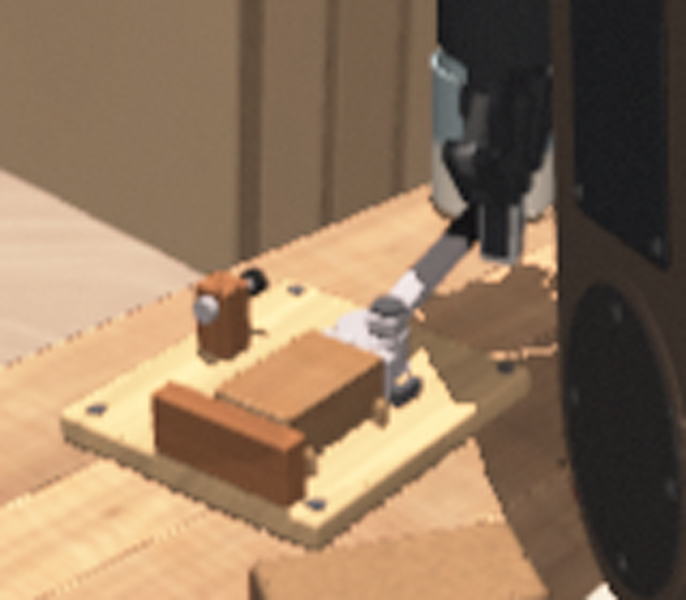

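View pics/t7.png

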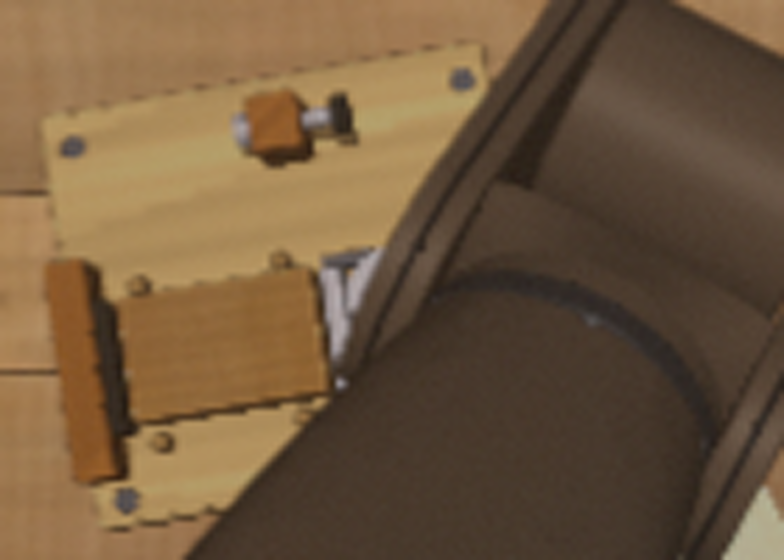

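Run:
```python
from h import *
arc([2*i for i in range(1,13)])
```

```text
2 0.004 0.0006
4 0.0079 0.0011
6 0.0119 0.0015
8 0.0159 0.0017
10 0.0199 0.0018
12 0.0239 0.0017
14 0.0279 0.0015
16 0.0319 0.0011
18 0.0359 0.0006
20 0.0399 0.0
22 0.0438 -0.0007
24 0.0477 -0.0016
```

step_arm --motion '[0,0.004,0.0006,0,0,0,-2,0,0.0079,0.0011,0,0,0,-4,0,0.0119,0.0015,0,0,0,-6,0,0.0159,0.0017,0,0,0,-8,0,0.0199,0.0018,0,0,0,-10,0,0.0239,0.0017,0,0,0,-12,0,0.0279,0.0015,0,0,0,-14,0,0.0319,0.0011,0,0,0,-16,0,0.0359,0.0006,0,0,0,-18,0,0.0399,0,0,0,0,-20,0,0.0438,-0.0007,0,0,0,-22,0,0.0477,-0.0016,0,0,0,-24]'

```text
time_s: 11.82
ee_pos: [0.5295, -0.1334, 0.2031]
orientation: [2.889, 1.234, -0.0]
wrist_force: [-1.4, -2.9, -0.1]
finger_gap: 0.0001
```

Run:
```python
from h import *
gol(37.5,.113,-.020,.203)
```

```text
[ 0.5291 -0.134 ]
t 11.8167 shift [-0.0008  0.0002  0.0001] rot [0.01 0.02 0.54] pos [ 0.5295 -0.1334  0.2031] F [-1.4 -2.9 -0.1] gap 5.193060986873904e-05
```

Tracking well, with about 3 N on the lever. Continuing the arc (37.5° → 61.5°).

step_arm --motion '[0,0.004,0.0006,0,0,0,-2,0,0.0079,0.0011,0,0,0,-4,0,0.0119,0.0015,0,0,0,-6,0,0.0159,0.0017,0,0,0,-8,0,0.0199,0.0018,0,0,0,-10,0,0.0239,0.0017,0,0,0,-12,0,0.0279,0.0015,0,0,0,-14,0,0.0319,0.0011,0,0,0,-16,0,0.0359,0.0006,0,0,0,-18,0,0.0399,0,0,0,0,-20,0,0.0438,-0.0007,0,0,0,-22,0,0.0477,-0.0016,0,0,0,-24]'

```text
time_s: 12.82
ee_pos: [0.5613, -0.0978, 0.203]
orientation: [2.569, 1.808, -0.001]
wrist_force: [-1.1, -2.2, 0.2]
finger_gap: -0.0
```

Run:
```python
from h import *
gol(61.5,.113,-.020,.203)
p,d=arm.camera('top'); cv2.imwrite('pics/t8.png',cv2.resize(p[155:255,205:345],(784,560),interpolation=cv2.INTER_CUBIC))
p,d=arm.camera('scene'); cv2.imwrite('pics/s8.png',cv2.resize(p[150:290,200:360],(686,600),interpolation=cv2.INTER_CUBIC))
```

```text
[ 0.5612 -0.0988]
t 12.8167 shift [-0.0009  0.0002  0.    ] rot [-0.    0.02  0.55] pos [ 0.5613 -0.0978  0.203 ] F [-1.1 -2.2  0.2] gap -2.315926848072775e-05
```

View pics/s8.png

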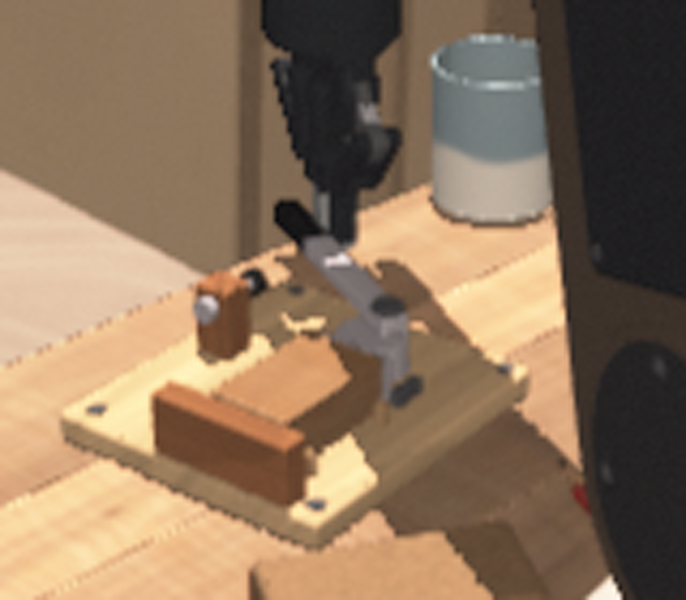

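View pics/t8.png

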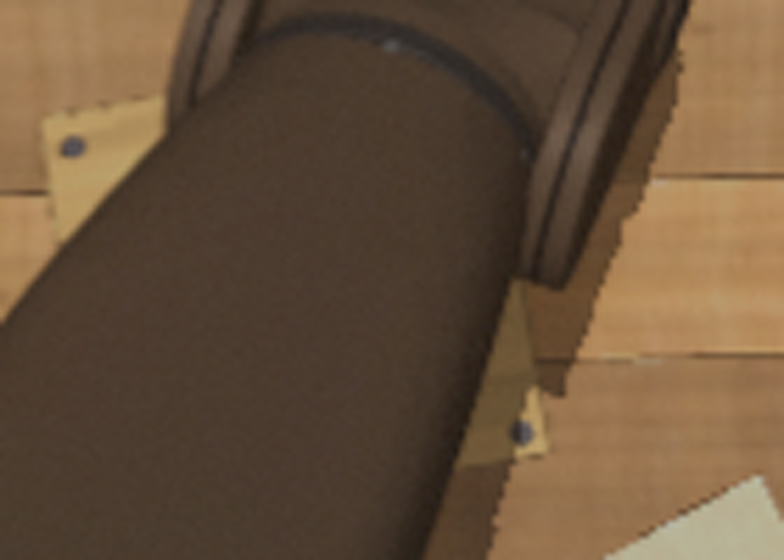

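step_arm --motion '[0,0.004,0.0006,0,0,0,-2,0,0.0079,0.0011,0,0,0,-4,0,0.0119,0.0015,0,0,0,-6,0,0.0159,0.0017,0,0,0,-8,0,0.0199,0.0018,0,0,0,-10,0,0.0239,0.0017,0,0,0,-12,0,0.0279,0.0015,0,0,0,-14,0,0.0319,0.0011,0,0,0,-16,0,0.0359,0.0006,0,0,0,-18,0,0.038,0.0003,0,0,0,-19,0,0.0399,0,0,0,0,-20]'

```text
time_s: 13.83
ee_pos: [0.5747, -0.0604, 0.2031]
orientation: [-2.218, -2.225, 0.001]
wrist_force: [-1.8, -3.7, -0.0]
finger_gap: 0.0002
```

Run:
```python
from h import *
gol(81.5,.113,-.020,.203)
p,d=arm.camera('scene'); cv2.imwrite('pics/s9.png',cv2.resize(p[170:270,205:325],(720,600),interpolation=cv2.INTER_CUBIC))
```

```text
[ 0.5751 -0.0614]
t 13.8333 shift [-0.001   0.0004  0.0001] rot [-0.02  0.02  0.46] pos [ 0.5747 -0.0604  0.2031] F [-1.8 -3.7 -0. ] gap 0.00015626305685561114
```

View pics/s9.png

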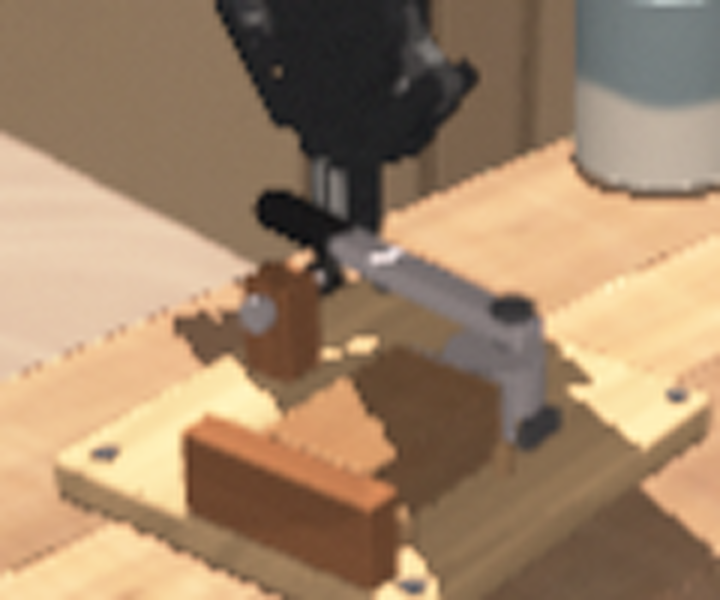

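step_arm --motion '[0,0.002,0.0003,0,0,0,-1,0,0.004,0.0006,0,0,0,-2,0,0.0059,0.0008,0,0,0,-3,0,0.0079,0.0011,0,0,0,-4,0,0.0079,0.0011,0,0,0,-4]'

```text
time_s: 14.3
ee_pos: [0.5759, -0.0521, 0.2032]
orientation: [-2.138, -2.301, -0.0]
wrist_force: [-0.7, -1.5, -0.6]
finger_gap: -0.0
```

step_arm --motion '[0,0.001,0.0001,0,0,0,-0.5,0,0.002,0.0002,0,0,0,-1,0,0.002,0.0002,0,0,0,-1]'

```text
time_s: 14.55
ee_pos: [0.5761, -0.0502, 0.2032]
orientation: [2.119, 2.319, 0.001]
wrist_force: [-1.1, -3.5, -2.1]
finger_gap: -0.0001
```

step_arm --motion '[0,0.0007,0.0001,0,0,0,-0.3,0,0.0014,0.0002,0,0,0,-0.6,0,0.002,0.0002,0,0,0,-1,0,0.002,0.0002,0,0,0,-1]'

```text
time_s: 14.88
ee_pos: [0.5761, -0.0483, 0.2033]
orientation: [2.099, 2.337, 0.001]
wrist_force: [0.9, -2.3, -0.9]
finger_gap: -0.0002
```

step_arm --motion '[0,0.0005,0,0,0,0,-0.2,0,0.001,0,0,0,0,-0.4,0,0.001,0,0,0,0,-0.4]'

```text
time_s: 15.13
ee_pos: [0.5761, -0.0473, 0.2033]
orientation: [2.09, 2.344, 0.001]
wrist_force: [0.5, -3.5, -3.1]
finger_gap: -0.0002
```

step_arm --motion '[0,0.0004,0,0,0,0,-0.2,0,0.0007,0,0,0,0,-0.3,0,0.0007,0,0,0,0,-0.3]'

```text
time_s: 15.38
ee_pos: [0.576, -0.0467, 0.2034]
orientation: [2.084, 2.349, 0.001]
wrist_force: [1.2, -3.9, -1.6]
finger_gap: 0.0002
```

step_arm --motion '[0,0.0004,0,0,0,0,-0.2,0,0.0007,0,0,0,0,-0.3,0,0.0007,0,0,0,0,-0.3]'

```text
time_s: 15.63
ee_pos: [0.5759, -0.046, 0.2034]
orientation: [2.078, 2.355, 0.001]
wrist_force: [2.3, -2.1, -2.1]
finger_gap: 0.0004
```

step_arm --motion '[0,0.0003,0,0,0,0,-0.1,0,0.0005,0,0,0,0,-0.2,0,0.0005,0,0,0,0,-0.2]'

```text
time_s: 15.88
ee_pos: [0.5759, -0.0455, 0.2035]
orientation: [2.074, 2.358, 0.001]
wrist_force: [2.2, -2.3, -2.2]
finger_gap: 0.0001
```

step_arm --motion '[0,0.0004,0,0,0,0,-0.2,0,0.0007,0,0,0,0,-0.3,0,0.0007,0,0,0,0,-0.3]'

```text
time_s: 16.13
ee_pos: [0.5758, -0.0449, 0.2035]
orientation: [2.068, 2.364, 0.001]
wrist_force: [3.4, -3.0, -2.0]
finger_gap: -0.0002
```

step_arm --motion '[0,0.0003,0,0,0,0,-0.1,0,0.0005,0,0,0,0,-0.2,0,0.0005,0,0,0,0,-0.2]'

```text
time_s: 16.38
ee_pos: [0.5758, -0.0447, 0.2035]
orientation: [2.063, 2.367, 0.0]
wrist_force: [3.1, -4.2, -1.7]
finger_gap: -0.0002
```

Run:
```python
from h import *
gol(90,.113,-.020,.203)
p,d=arm.camera('scene'); cv2.imwrite('pics/s10.png',cv2.resize(p[170:270,205:325],(720,600),interpolation=cv2.INTER_CUBIC))
```

```text
[ 0.5769 -0.0445]
t 16.3833 shift [0.     0.0011 0.0005] rot [ 0.07  0.07 -0.35] pos [ 0.5758 -0.0447  0.2035] F [ 3.1 -4.2 -1.7] gap -0.00017382832099929185
```

View pics/s10.png

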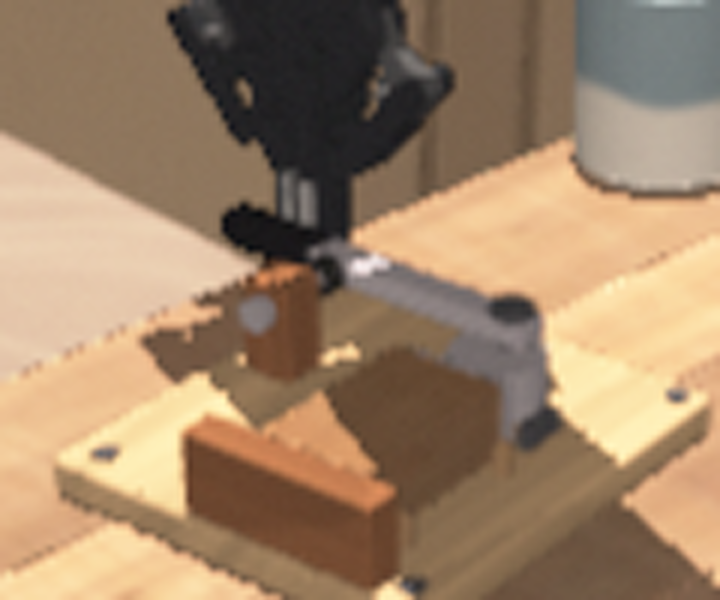

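step_arm --motion '[0,0.0002,0,0,0,0,0,0,0.0003,0,0,0,0,0,0,0.0003,0,0,0,0,0]'

```text
time_s: 16.68
ee_pos: [0.5758, -0.0446, 0.2035]
orientation: [2.063, 2.367, -0.0]
wrist_force: [3.3, -6.2, -2.0]
finger_gap: -0.0001
```

step_arm --motion '[0,0.0002,0,0,0,0,0,0,0.0003,0,0,0,0,0,0,0.0003,0,0,0,0,0]'

```text
time_s: 16.93
ee_pos: [0.5758, -0.0444, 0.2036]
orientation: [2.062, 2.367, -0.0]
wrist_force: [3.4, -5.1, -3.0]
finger_gap: 0.0002
```

step_arm --motion '[0,0.0002,0,0,0,0,0,0,0.0003,0,0,0,0,0,0,0.0003,0,0,0,0,0]'

```text
time_s: 17.18
ee_pos: [0.5758, -0.0442, 0.2035]
orientation: [2.062, 2.366, -0.001]
wrist_force: [3.1, -7.2, -2.5]
finger_gap: 0.0004
```

step_arm --motion '[0,0.0003,0,0,0,0,0,0,0.0005,0,0,0,0,0,0,0.0005,0,0,0,0,0]'

```text
time_s: 17.43
ee_pos: [0.5758, -0.044, 0.2036]
orientation: [2.061, 2.366, -0.001]
wrist_force: [3.2, -8.7, -3.0]
finger_gap: 0.0002
```

step_arm --motion '[0,0.0003,0,0,0,0,0,0,0.0005,0,0,0,0,0,0,0.0005,0,0,0,0,0]'

```text
time_s: 17.68
ee_pos: [0.5757, -0.0437, 0.2036]
orientation: [2.061, 2.366, -0.002]
wrist_force: [3.1, -8.9, -2.8]
finger_gap: -0.0001
```

step_arm --motion '[0,0.0003,0,0,0,0,0,0,0.0005,0,0,0,0,0,0,0.0005,0,0,0,0,0]'

```text
time_s: 17.93
ee_pos: [0.5757, -0.0435, 0.2036]
orientation: [2.06, 2.366, -0.003]
wrist_force: [3.3, -10.3, -3.4]
finger_gap: -0.0002
```

step_arm --motion '[0,0.0003,0,0,0,0,0,0,0.0005,0,0,0,0,0,0,0.0005,0,0,0,0,0]'

```text
time_s: 18.18
ee_pos: [0.5757, -0.0432, 0.2036]
orientation: [2.059, 2.365, -0.003]
wrist_force: [3.3, -11.5, -4.1]
finger_gap: -0.0002
```

step_arm --motion '[0,0.0003,0,0,0,0,0,0,0.0005,0,0,0,0,0,0,0.0005,0,0,0,0,0]'

```text
time_s: 18.43
ee_pos: [0.5756, -0.043, 0.2036]
orientation: [2.059, 2.365, -0.004]
wrist_force: [3.8, -11.8, -2.8]
finger_gap: 0.0001
```

step_arm --motion '[0,0.0003,0,0,0,0,0,0,0.0005,0,0,0,0,0,0,0.0005,0,0,0,0,0,0,0.0005,0,0,0,0,0]'

```text
time_s: 18.77
ee_pos: [0.5756, -0.0428, 0.2036]
orientation: [2.058, 2.365, -0.004]
wrist_force: [4.2, -14.0, -4.5]
finger_gap: -0.0001
```

Run:
```python
from h import *
for i in range(4):
    p,d=arm.camera('scene'); o=arm.get_obs(); print(o['wrist_force'].round(1),o['ee_pos'].round(4))
cv2.imwrite('pics/s11.png',cv2.resize(p[170:270,205:325],(720,600),interpolation=cv2.INTER_CUBIC))
```

```text
[  2.4 -14.   -4.6] [ 0.5756 -0.0428  0.2036]
[  3.5 -13.3  -5.2] [ 0.5756 -0.0428  0.2036]
[  4.7 -13.7  -4.6] [ 0.5756 -0.0428  0.2036]
[  3.7 -13.   -3.5] [ 0.5756 -0.0428  0.2036]
```

View pics/s11.png

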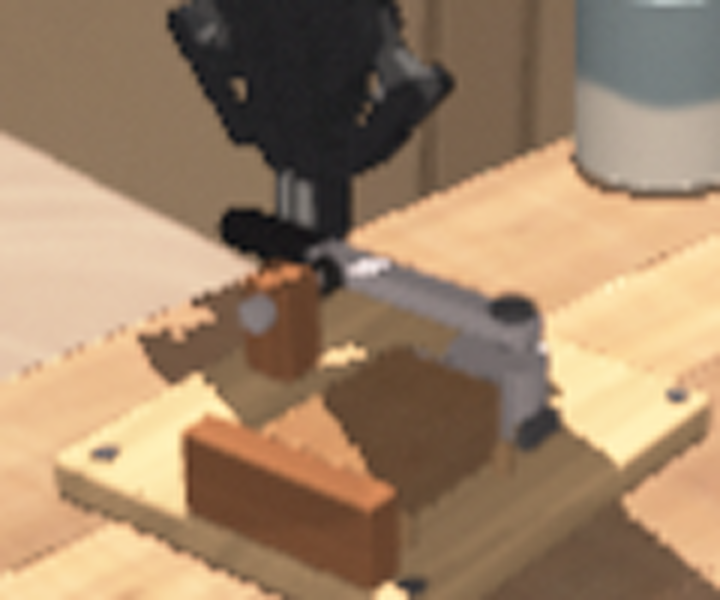

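The wrist reads about 13.5 N along the push (15 N in all), so I put the buffer at about 12 N. Backing off straight, then up and away.

step_arm --motion '[0,-0.001,0,0,0,0,0,0,-0.002,0,0,0,0,0,0,-0.004,0,0,0,0,0,0,-0.008,0,0,0,0,0,0,-0.016,0,0,0,0,0,0,-0.03,0,0,0,0,0,0,-0.03,0,0,0,0,0,0,-0.03,0,-0.03,0,0,0,0,-0.03,0,-0.06,0,0,0,0,-0.03,0,-0.09,0,0,0,0,-0.03,0,-0.12,0,0,0,0,-0.03,0,-0.12,0,0,0]'

```text
time_s: 19.97
ee_pos: [0.5809, -0.0708, 0.3309]
orientation: [2.058, 2.359, 0.009]
wrist_force: [0.3, -0.2, 0.7]
finger_gap: 0.0
```

step_arm --motion '[0,-0.03,-0.02,0,0,0,0,0,-0.06,-0.04,0,0,0,0,0,-0.1,-0.06,0,0,0,0,0,-0.13,-0.08,0,0,0,0,0,-0.17,-0.09,0,0,0,0,0,-0.21,-0.1,0,0,0,0,0,-0.25,-0.1,0,0,0,0,0,-0.28,-0.1,0,0,0,0,0,-0.28,-0.1,0,0,0,0]'

```text
time_s: 20.72
ee_pos: [0.5175, -0.3665, 0.3232]
orientation: [2.069, 2.361, -0.002]
wrist_force: [-0.3, 0.2, -0.1]
finger_gap: -0.0002
```

Run:
```python
from h import *
o=arm.get_obs(); print(o['time_s'],o['ee_pos'],o['wrist_force'])
p,d=arm.camera('top'); cv2.imwrite('pics/t12.png',cv2.resize(p[155:255,205:345],(784,560),interpolation=cv2.INTER_CUBIC)); cv2.imwrite('pics/t12f.png',p)
p,d=arm.camera('scene'); cv2.imwrite('pics/s12.png',cv2.resize(p[150:290,200:360],(686,600),interpolation=cv2.INTER_CUBIC))
```

```text
20.7167 [ 0.51752053 -0.36652474  0.32315956] [-0.33831129  0.19899072 -0.09676653]
```

View pics/t12.png

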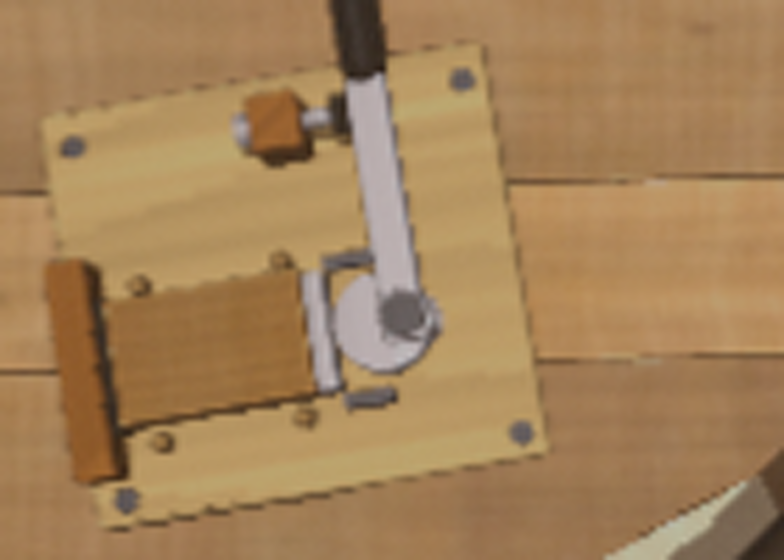

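View pics/t12f.png

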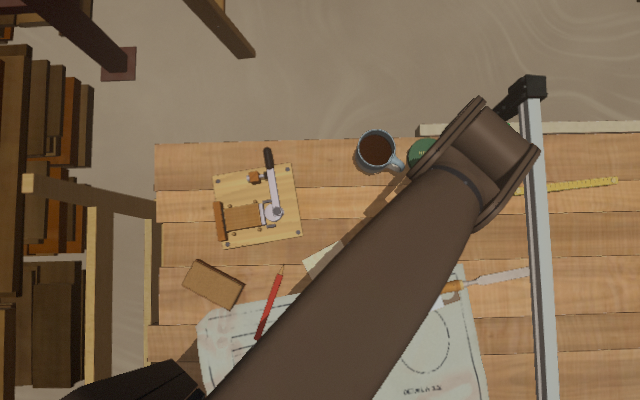

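Run:
```python
from h import *
f=lambda x,y,s,u,v:((x+.5)/s-.5+u,(y+.5)/s-.5+v)
P=onz('top',*f(403,313,5.6,205,155),.052); Q=onz('top',*f(364,78,5.6,205,155),.05)
d=(Q-P)[:2]; print('lever deg',np.degrees(np.arctan2(d[1],d[0]))-JY+90)
Rj=R.from_euler('z',JY,degrees=True).as_matrix()[:2,:2]
B=[((.024,-.0375),(300,268)),((-.024,-.0375),(320,396)),((-.024,.0375),(121,430)),((.024,.0375),(101,300))]
th,t,r=fit([b[0] for b in B],[onz('top',*f(*b[1],5.6,205,155),.046)[:2] for b in B])
print(np.degrees(th)-JY,((t-JT)@Rj).round(4),(r*1e3).round(1).tolist())
o=arm.get_obs(); print(o['wrist_force'],o['qd'].round(3))
arm.hand_in()
```

```text
lever deg 90.58148579428317
0.010013571041019631 [0.    0.075] [[-0.5, 0.5], [0.5, 0.7], [0.9, -0.3], [-0.9, -0.9]]
[ 0.06053619  0.7294162  -0.7922317 ] [ 0.035 -0.025  0.038  0.002  0.005  0.003]
the job is handed in; nothing more can be done
```

The offcut is clamped in the jig with the lever on its buffer, and I handed the job in at about 21 s; the hand-in gives no verdict.

**Offcut:** I gripped it across its 48 mm width, laid it flat between the four pins and let go. The pictures showed it seated before I touched the lever.

**Lever:** I pushed it round with the closed fingers at about 3 N, then felt for the buffer in steps of 0.3 to 0.5 mm. The highest reading was about 14 N along the push, or 15 N in all. I worked out the buffer's force from that as roughly 10 to 13 N; it was not measured directly. I then backed off and moved the arm clear.

**Last checks, from the top picture:**

| Check | Measured | Required |
|---|---|---|
| Lever angle | about 90.6° (1.58 rad) | above 1.54 rad |
| Offcut centre in the jig, x | 0 mm | within 6 mm |
| Offcut centre in the jig, y | 75.0 mm | 72.5 to 78 mm |
| Offcut skew | about 0° | below 0.06 rad |
| Wrist force | about 1 N, which is noise (arm clear) | robot touches nothing |

The positions are good to 1 to 2 mm and come from corner points I read off the picture by eye. The shoe's clamping force was not measured; the picture shows it pressed against the offcut.

The mug looked unmoved. In the last picture the arm covered the tape measure and most of the thin offcut, so I did not check those two again. The arm kept well clear of both throughout, and no check failed or disagreed.

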